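# Square the cool plates and hold the lunch cool-pack shut

## Robot

A 7-joint arm with a two-finger parallel gripper is mounted at the origin on the work surface. World frame = base frame: x ahead of the robot, y to its left, z up, the work surface at z = 0. Lengths are in m, angles in rad, forces in N, time in s.
With the tool pointing down it reaches from about 0.425 to 0.925 m from the base axis. Payload 6.8 kg.
Tool frame: the origin (TCP) lies midway between the tips of the shut fingers; the grasp point (between the pads) lies 19 mm behind it; z points along the fingers, y is the line along which they close (so a half turn about z gives the same grasp; the last joint's range is limited). The gripper opens to 85 mm and grips with 20 to 120 N. Pads are 22 mm wide; open, the fingers measure 114 mm over their backs; the gripper's body (76 mm by 85 mm) begins 54 mm behind the grasp point. The pads swing forward as they close: fully open they stand 13 mm farther back than shut.
Start: joints at [1.194, 0.477, 0.022, 1.555, -0.011, 1.109, -0.083], TCP at [0.179, -0.651, 0.231] pointing down, gripper open.
Joint ranges: [-2.96, 2.96], [-0.34, 2.1], [-1.41, 1.46], [0.24, 2.44], [-1.37, 4.51], [0.17, 1.92], [-2.96, 2.96]. Speed limits (rad/s): [2.39, 2.39, 3.14, 3.14, 3.14, 3.14, 3.14].

## Interface

Orientations are given as a rotation vector (axis times angle).
In Python, from bench import status, vision, r gives the robot as it stands. The module is installed in compiled form; this text tells all that it offers.
- The arm moves only by the shell command python3 -m handwheel 'ROWS' [OPENING] [FORCE]. ROWS is JSON, a list of rows, each an object with "dp": the shift along the tool's x, y, z in m, a list of three; "delta_rot": the turn, a rotation vector about the tool's x, y, z in rad, a list of three. In form: [{"dp": [x, y, z], "delta_rot": [rx, ry, rz]}, ...]. A call has 1 to 12 rows; each row is the pose to reach, as a shift and turn from the pose commanded when the call began, along the tool's axes at that moment; what a row does not reach only later rows make up. A row lasts 1/8 s, in which the tool goes at most 62.5 mm and 10.7 degrees, less where a joint would pass 70% of its speed; a pose out of reach is approached as far as the arm can. A call with a gripper value outside its range is refused whole. OPENING is the opening, from 0 (shut) to 1 (fully open), set as the call begins (- or left out, the last holds). The fingers move at their own pace and stop on an object; FORCE is the grip in N (left out, the last holds). Time passes only in rows, so rows that repeat a pose let the fingers close. It gives the time, the measured TCP pose, the force, the opening and the grip force at its end, in the units of the state.
- status.get_obs(): the state, without advancing time (a new reading comes with each control period).
- vision.grab_frame(name): name is "scene" or "side" or "wrist"; returns a dict with "img" (384x512x3 uint8, blue, green, red), "fovy" (degrees; the focal length in pixels is half the picture's height over the tangent of half this angle, whatever the lens; pixels are square), "cx", "cy" (the principal point, pixels), "distortion" ([k1, k2, p1, p2, k3] as OpenCV has them; the pictures are not rectified), "world_from_camera" (4x4, takes a point from camera to world coordinates). Camera axes: x right, y up, looking along -z (the intrinsics and any distortion apply to the point x, -y, -z); pixel columns grow to the right and rows downward; lengths in m; the calibration is good to about 2 mm. A picture is of the moment at which its call begins. There is no depth.
- r.hand_in(): hands the job in; it is judged then, once.
The state is a dict: "clock": time; "joints": joint angles; "qvel": joint speeds; "tau": joint torques, N m; "tcp_pos": TCP position; "orientation": TCP orientation; "contact_force": force on the tool from outside, world axes, zero at the start; "moment": the same for the moment, N m; "grip_width": finger opening in m; "gripper_force": force on a finger pad.
Only numpy, scipy, OpenCV 4.12 (cv2) and the standard library are available. Lean on these libraries where they do the work, as an engineer would, in place of code of your own. Each camera call takes 0.05 s, during which the arm holds its last target. There are 200 camera calls.

## Task

Tap the three mint cool plates lying askew on the bottom half of the cool-pack case until their edges are flush with one another and with the pad under them, then fit the lid half over the two dowels and press it fully home. Finish while still holding it firmly pressed down with the gripper, so that I can put the band round it: do not let go. Leave the bento, cup, bowl, forks and jar alone.

Things in the scene. Friction and masses are not known exactly. Their poses are not given: they have to be found in the camera images.
- bottom_shell: Bottom half of the cool-pack case: navy plate 110 (x) x 90 (y) x 10 mm, stuck fast to the counter, with a raised square pad 50 x 50 x 8 mm in the middle (sides along x and y, top at z = 18 mm) and two upright steel dowels at (x, y) = (42, 32) and (-42, -32) mm; nothing else stands on it. Origin: centre of the underside; x along the 110 mm side, z up.
- dowel_tip (a point): Tip of the dowel at x = 42, y = 32 mm of the bottom half, 45 mm above the counter. Dowels are 8 mm thick, the last 4 mm tapered. Axes as the bottom half's.
- cool_plate_1: Lowest of three identical mint plastic cool plates, 50 x 50 x 6 mm, 40 g, stacked loose on the pad, each shifted up to 6 mm in x and y and turned up to 0.16 rad. Glazed with frost and slippery (friction 0.08), they slide when their edges are pushed or squeezed; squared up, their edges are flush with the pad's. Origin: centre of the underside, 18 mm above the counter; x, y along the sides.
- cool_plate_2: Middle cool plate, as the lowest; underside 24 mm above the counter.
- cool_plate_3: Top cool plate, as the lowest; underside 30 mm, top face 36 mm above the counter.
- lid_shell: Lid, the case's top half: cream block 110 (x) x 90 (y) x 28 mm, 0.2 kg, right way up on the counter. Underneath a square recess 58 x 58 x 28 mm deep takes the stack. On top a cap 66 x 66 mm up to z = 33 mm, then the navy grip bar. Home, its underside lies 10 mm above the counter, clear of the plates. A half turn fits too. Origin: centre of the underside; x along the 110 mm side.
- lid_hole (a point): Top mouth of the lid's through hole at x = 42, y = 32, z = 28 mm; the other is at (-42, -32). Holes are 10 mm across. Home, the dowel tips stand 7 mm proud of them. Axes as the lid's.
- lid_grip (a point): Inside the lid's navy grip bar: 60 mm long (x), 22 mm wide (y), from z = 33 to 63 mm of the lid. This point is on the lid's centre line, 55 mm above its underside; grip across y. To hold the lid shut, a firm press is about 10 N.
- bento: Bystander: stainless bento of three stacked tiers, 139 x 97 x 145 mm, standing on the tray. Origin: centre of its underside.
- cup: Bystander: pink plastic cup, 72 mm across, 85 mm tall, on the tray. Origin: centre of its underside.
- bowl: Bystander: white ceramic bowl, 110 mm across, 55 mm tall, on the tray. Origin: centre of its underside.
- fork_1: Bystander: mint plastic fork 130 mm long lying on the tray. Origin: on its underside, near its middle.
- fork_2: Bystander: the second, identical fork. Origin as for the first.
- jar: Bystander: small jar with a red cap, 52 mm across, 85 mm tall, on the counter beyond the work. Origin: centre of its underside.

How it is judged:
On the way:
1. the three cool plates lie squared up on the pad, edges flush (horizontal distance between each of cool_plate_1, cool_plate_2, cool_plate_3 and bottom_shell below 0.0035 m and z of cool_plate_1 in the frame of bottom_shell between 0.016 and 0.02 m and angle between the x axis of each of cool_plate_1, cool_plate_2, cool_plate_3 and the x axis of bottom_shell, either way round below 0.06 rad and z of cool_plate_2 in the frame of bottom_shell between 0.022 and 0.026 m and z of cool_plate_3 in the frame of bottom_shell between 0.028 and 0.032 m), for 0.2 s.
At the end, for the whole second after the job is handed in: Lid level on both dowels, within 1.5 mm of fully home, centred within 2.5 mm, turned under 0.05 rad, at rest, touched by the gripper and pressed on the bottom half with over 6 N (weight included); plates on the pad within 6 mm, 0.12 rad (before: squared to 3.5 mm, 0.06 rad) (horizontal distance between each of cool_plate_1, cool_plate_2, cool_plate_3 and bottom_shell below 0.006 m and z of cool_plate_1 in the frame of bottom_shell between 0.016 and 0.02 m and angle between the x axis of each of cool_plate_1, cool_plate_2, cool_plate_3 and the x axis of bottom_shell, either way round below 0.12 rad and z of cool_plate_2 in the frame of bottom_shell between 0.022 and 0.026 m and z of cool_plate_3 in the frame of bottom_shell between 0.028 and 0.032 m and horizontal distance between lid_shell and bottom_shell below 0.0025 m and z of lid_shell in the frame of bottom_shell between 0.008 and 0.0115 m and angle between the x axis of lid_shell and the x axis of bottom_shell, either way round below 0.05 rad and angle between lid_shell's own z axis and vertical below 0.03 rad and contact force between lid_shell and bottom_shell above 6 N and contact force between the fingers and lid_shell above 2 N and linear speed of lid_shell below 0.01 m/s); the arm keeps its last pose, push and grip.
It fails at once if the bento, cup, bowl, a fork or the jar is pushed more than 20 mm (distance of any of bento, cup, bowl, fork_1, fork_2, jar from where it was at the start of the episode above 0.02 m).
It also fails if it takes over 61 s, if anything falls off the work surface, if the arm or the gripper's body presses on something with over 40 N, if the wrist force passes 120 N, or if a joint passes its speed limit or range.

## Working session

There is one attempt and no reset: what is moved stays moved. The work goes in short steps, Python scripts to look and compute and a shell command to move; the robot and the scene stay as the last step left them, time stands still between calls to the robot, and variables do not carry over. Pictures are saved under pics/ and viewed, at most 10 in all, crops included, and the job is handed in when it is done.

```bash
mkdir -p pics; ls; cat > h.py <<'E'
import numpy as np, cv2
from bench import status, vision, r
from scipy.spatial.transform import Rotation as R
def grab(name,fn):
    f=vision.grab_frame(name); cv2.imwrite(f'pics/{fn}.png',f['img'])
    np.save(f'pics/{fn}.npy',{k:f[k] for k in f if k!='img'},allow_pickle=True); return f
def load(fn): return np.load(f'pics/{fn}.npy',allow_pickle=True).item()
def K(f):
    fl=192/np.tan(np.radians(f['fovy'])/2)
    return np.array([[fl,0,f['cx']],[0,fl,f['cy']],[0,0,1.]]),np.array(f['distortion'],float)
def ray(f,px):
    k,d=K(f); u=cv2.undistortPoints(np.array([[px]],float),k,d)[0,0]
    T=np.array(f['world_from_camera']); return T[:3,3],T[:3,:3]@np.array([u[0],-u[1],-1])
def atz(f,px,z):
    o,d=ray(f,px); return o+d*(z-o[2])/d[2]
def proj(f,P):
    T=np.array(f['world_from_camera']); k,d=K(f)
    c=(np.atleast_2d(P)-T[:3,3])@T[:3,:3]; c=c*[1,-1,-1]
    return cv2.projectPoints(c,np.zeros(3),np.zeros(3),k,d)[0][:,0]
def pose():
    s=status.get_obs(); return np.array(s['tcp_pos']),R.from_rotvec(s['orientation']),s
E
python3 - <<'E'
from h import *
p,o,s=pose(); print({k:np.round(v,3) for k,v in s.items()}); print(o.as_matrix().round(3))
for n in('scene','side','wrist'):
    f=grab(n,n+'0'); print(n,f['fovy'],f['cx'],f['cy'],f['distortion'],np.round(f['world_from_camera'],3))
a=cv2.imread('pics/scene0.png');b=cv2.imread('pics/side0.png')
cv2.imwrite('pics/m0.png',cv2.resize(np.vstack([a,b]),None,fx=.78,fy=.78))
E
```

```text
pics
{'clock': np.float64(0.0), 'joints': array([ 1.194,  0.478,  0.022,  1.556, -0.011,  1.109, -0.083]), 'qvel': array([ 0.001, -0.001,  0.001, -0.002, -0.002,  0.001, -0.   ]), 'tau': array([-1.0000e-03, -5.9644e+01,  1.6070e+00, -2.8120e+01,  1.2000e-02,
        9.0000e-03, -0.0000e+00]), 'tcp_pos': array([ 0.179, -0.65 ,  0.23 ]), 'orientation': array([-3.112e+00, -4.210e-01,  1.000e-03]), 'contact_force': array([-1.332, -0.164, -0.664]), 'moment': array([-0.026, -0.013,  0.01 ]), 'gripper_force': np.float64(0.0), 'grip_width': np.float64(0.085)}
[[ 0.964  0.266 -0.001]
 [ 0.266 -0.964  0.002]
 [-0.    -0.002 -1.   ]]
scene 46.60232712415757 252.33959680403564 196.01573093324353 [-0.10705911  0.          0.          0.          0.        ] [[ 0.847 -0.395  0.356  0.974]
 [ 0.532  0.61  -0.587 -0.745]
 [ 0.015  0.687  0.727  0.86 ]
 [ 0.     0.     0.     1.   ]]
side 57.24710589622067 258.3973892486475 188.25442506682657 [-0.08006261  0.          0.          0.          0.        ] [[-0.746  0.506 -0.433  0.084]
 [-0.666 -0.558  0.495  0.412]
 [ 0.009  0.658  0.753  0.881]
 [ 0.     0.     0.     1.   ]]
wrist 67.32827294041961 257.1589106083461 191.15327465204362 [-0.05418263  0.          0.          0.          0.        ] [[ 0.265  0.912  0.313  0.26 ]
 [-0.964  0.252  0.085 -0.63 ]
 [-0.001 -0.324  0.946  0.373]
 [ 0.     0.     0.     1.   ]]
```

```bash
python3 - <<'E'
from h import *
a=cv2.imread('pics/scene0.png');b=cv2.imread('pics/side0.png')
cv2.imwrite('pics/m0.png',np.hstack([a,b])[:, :1024]); 
E
python3 -c "
import cv2
a=cv2.imread('pics/scene0.png');cv2.imwrite('pics/s2.png',cv2.resize(a,(800,600),interpolation=cv2.INTER_CUBIC))
a=cv2.imread('pics/side0.png');cv2.imwrite('pics/d2.png',cv2.resize(a,(800,600),interpolation=cv2.INTER_CUBIC))"
```

```text
(no output)
```

View pics/s2.png

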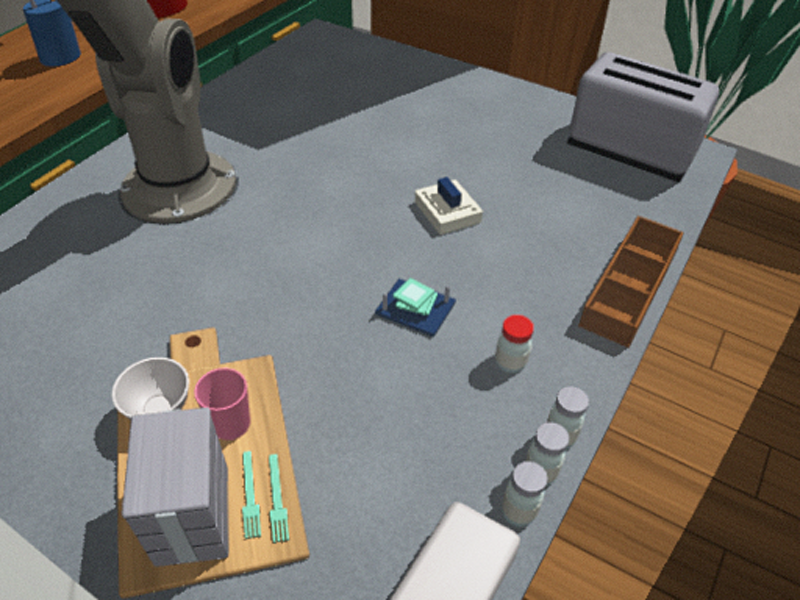

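View pics/d2.png

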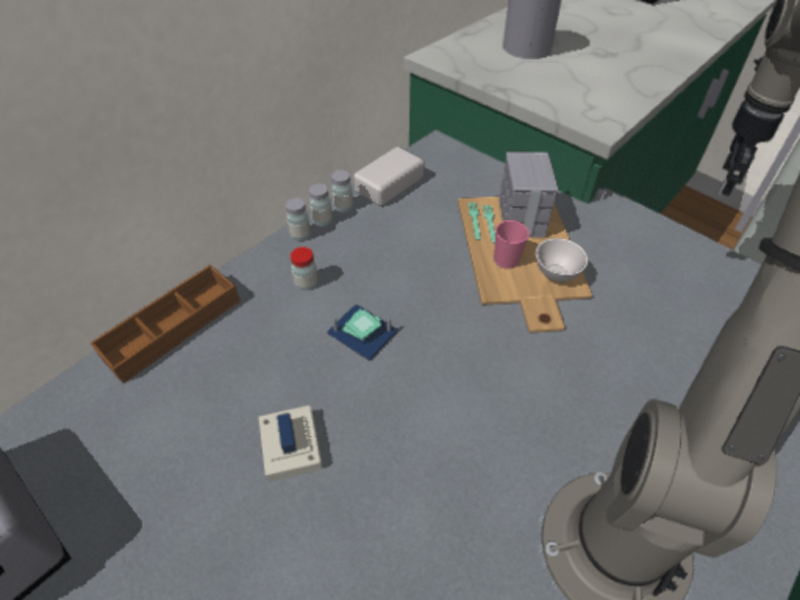

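The scene view shows the bottom half with stack at about (415,305) and the lid at (448,205) in the 800-px picture. In the side view they are at about (364,330) and (290,440). The tray group lies away from the path and the jar is near (515,345).

```bash
python3 - <<'E'
from h import *
s=512/800
for n,pts in (('scene0',dict(stack=(415,293,.036),d1=(447,288,.045),d2=(385,294,.045),lidbar=(449,186,.063),jar=(517,327,.085))),('side0',dict(stack=(363,324,.036),d1=(337,321,.045),d2=(390,320,.045),lidbar=(286,425,.063),jar=(302,258,.085)))):
    f=load(n)
    for k,(u,v,z) in pts.items(): print(n,k,atz(f,(u*s,v*s),z).round(3))
E
```

```text
scene0 stack [ 0.583 -0.034  0.036]
scene0 d1 [ 0.626 -0.003  0.045]
scene0 d2 [ 0.547 -0.07   0.045]
scene0 lidbar [0.504 0.222 0.063]
scene0 jar [ 0.772 -0.054  0.085]
side0 stack [ 0.577 -0.032  0.036]
side0 d1 [0.614 0.001 0.045]
side0 d2 [ 0.54  -0.07   0.045]
side0 lidbar [0.508 0.218 0.063]
side0 jar [ 0.761 -0.044  0.085]
```

```bash
python3 -m handwheel '[{"dp":[0.55,-0.487,0],"delta_rot":[0,0,0.18]},{"dp":[0.55,-0.487,0],"delta_rot":[0,0,0.18]},{"dp":[0.55,-0.487,0],"delta_rot":[0,0,0.18]},{"dp":[0.55,-0.487,0],"delta_rot":[0,0,0.18]},{"dp":[0.55,-0.487,0],"delta_rot":[0,0,0.18]},{"dp":[0.55,-0.487,0],"delta_rot":[0,0,0.18]},{"dp":[0.55,-0.487,0],"delta_rot":[0,0,0.18]},{"dp":[0.55,-0.487,0],"delta_rot":[0,0,0.18]},{"dp":[0.55,-0.487,0],"delta_rot":[0,0,0.18]},{"dp":[0.55,-0.487,0],"delta_rot":[0,0,0.18]},{"dp":[0.55,-0.487,0],"delta_rot":[0,0,0.18]},{"dp":[0.55,-0.487,0],"delta_rot":[0,0,0.18]}]' 1
python3 - <<'E'
from h import *
f=grab('wrist','w1'); a=cv2.imread('pics/w1.png'); p,o,s=pose(); print(p,o.as_matrix().round(3))
q=proj(f,[[.58,-.034,.036]])[0]; print(q)
c=cv2.resize(a,(800,600),interpolation=cv2.INTER_CUBIC); cv2.imwrite('pics/w1b.png',c)
E
```

```text
clock: 1.65
tcp_pos: [0.5812, -0.0323, 0.2312]
orientation: [-3.138, -0.143, -0.0]
contact_force: [-0.0, -0.4, 0.5]
grip_width: 0.0851
gripper_force: 0.0
[ 0.58381559 -0.02538852  0.23136143] [[ 0.995  0.097  0.003]
 [ 0.097 -0.995  0.005]
 [ 0.003 -0.005 -1.   ]]
[257.07064329 166.55326656]
```

View pics/w1b.png

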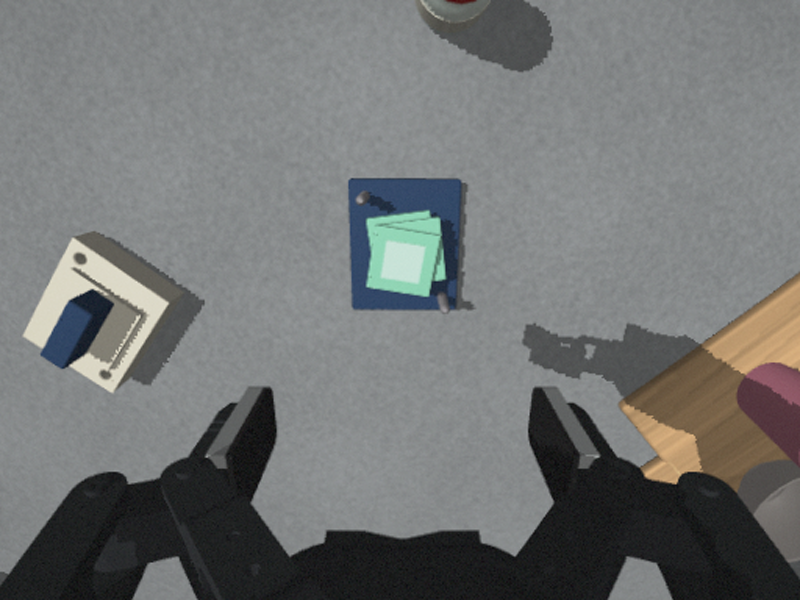

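The wrist view shows the shell with corners near (349,179), (461,179), (352,309), (459,309). The plates are askew in the middle and the lid is at about (105,310), turned, with its holes at (80,258) and (105,374).

```bash
python3 - <<'E'
from h import *
f=grab('wrist','w2'); a=f['img']; p,o,s=pose(); print(p,o.as_matrix().round(3))
A=cv2.resize(a[100:210,215:313],None,fx=4,fy=4,interpolation=cv2.INTER_CUBIC)
B=cv2.resize(a[145:255,10:110],None,fx=4,fy=4,interpolation=cv2.INTER_CUBIC)
cv2.imwrite('pics/w2b.png',np.hstack([A,B])); print(A.shape,B.shape)
E
```

```text
[ 0.58222407 -0.02830005  0.23114767] [[ 0.995  0.097  0.001]
 [ 0.097 -0.995  0.004]
 [ 0.002 -0.003 -1.   ]]
(440, 392, 3) (440, 400, 3)
```

View pics/w2b.png

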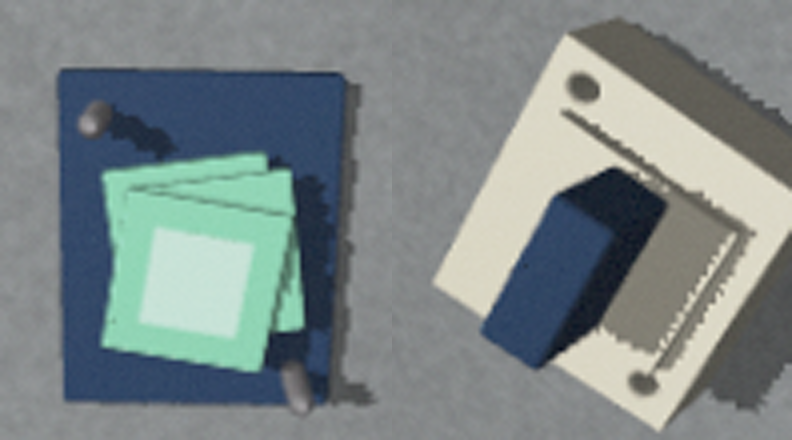

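```bash
cat > fit.py <<'E'
from h import *
from scipy.optimize import least_squares
def fit(f,obj,px,x0):
    obj=np.array(obj,float)/1000; px=np.array(px,float)
    def w(x):
        c,s=np.cos(x[2]),np.sin(x[2]); return np.c_[x[0]+c*obj[:,0]-s*obj[:,1],x[1]+s*obj[:,0]+c*obj[:,1],obj[:,2]]
    r=least_squares(lambda x:(proj(f,w(x))-px).ravel(),x0,x_scale=[.01,.01,.1])
    return r.x,r.fun.reshape(-1,2)
E
python3 - <<'E'
from fit import *
f=load('w2')
a=lambda L:[(u/4+215-.4,v/4+100-.4) for u,v in L]
b=lambda L:[((u-392)/4+10-.4,v/4+145-.4) for u,v in L]
x,e=fit(f,[(55,45,10),(55,-45,10),(-55,-45,10),(-55,45,10),(42,32,45),(-42,-32,45)],a([(59,71),(344,73),(328,404),(66,401),(92,116),(302,408)]),[.58,-.03,.0]); print('shell',x.round(4)); print(e.round(1))
x,e=fit(f,[(55,45,28),(-55,45,28),(-55,-45,28),(42,32,28),(-42,-32,28)],b([(568,35),(434,284),(660,430),(584,87),(643,383)]),[.5,.22,.5]); print('lid',x.round(4)); print(e.round(1))
x,e=fit(f,[(55,45,28),(-55,45,28),(-55,-45,28),(42,32,28),(-42,-32,28),(30,11,63),(30,-11,63),(-30,-11,63),(-30,11,63)],b([(568,35),(434,284),(660,430),(584,87),(643,383),(558,193),(613,232),(541,368),(482,330)]),[.5,.22,-.4]); print('lid',x.round(4)); print(e.round(1))
# plate corners
for nm,z,L in(('3',.036,[(130,188),(294,214),(263,371),(102,347)]),('2',.030,[(290,169)]),('1',.024,[(103,172),(266,152),(302,332)])):
    print(nm,[atz(f,q,z)[:2].round(4) for q in a(L)])
E
```

```text
shell [ 0.5857 -0.0353  0.0837]
[[-0.5 -1.1]
 [ 1.2 -0.5]
 [ 0.2  0.3]
 [-0.9  0.1]
 [-0.2  1.9]
 [ 0.2 -0.7]]
lid [ 0.504   0.2224 -0.5795]
[[-0.3 -0.7]
 [-0.2 -0.5]
 [ 0.1  0.2]
 [ 0.2  0.5]
 [ 0.2  0.5]]
lid [ 0.5045  0.2219 -0.5759]
[[-0.2 -1. ]
 [ 0.2 -0.6]
 [ 0.6 -0. ]
 [ 0.3  0.1]
 [ 0.7  0.2]
 [-1.  -0.7]
 [ 1.4  0.5]
 [-0.7  1.2]
 [-1.4  0.6]]
3 [array([ 0.606 , -0.0122]), array([ 0.6031, -0.0614]), array([ 0.5532, -0.0582]), array([ 0.5561, -0.0079])]
2 [array([ 0.6154, -0.0592])]
1 [array([ 0.608 , -0.0033]), array([ 0.6189, -0.0519]), array([ 0.5634, -0.0703])]
```

```bash
python3 -m handwheel '[{"dp":[0,0,0],"delta_rot":[0,0,0]},{"dp":[0,0,0],"delta_rot":[0,0,0]},{"dp":[0,0,0],"delta_rot":[0,0,0]},{"dp":[0,0,0],"delta_rot":[0,0,0]}]'
python3 - <<'E'
from fit import *
f=grab('wrist','w3'); p,o,s=pose(); print(p,o.as_matrix().round(4),s['contact_force'],s['qvel'])
g=cv2.cvtColor(f['img'],cv2.COLOR_BGR2GRAY)
# navy mask + corners of its min-area quad
m=cv2.inRange(cv2.cvtColor(f['img'],cv2.COLOR_BGR2HSV),(105,90,30),(125,255,160)); m[:, :200]=0;m[:,320:]=0;m[230:]=0
hull=cv2.convexHull(cv2.findNonZero(m)); q=cv2.approxPolyDP(hull,4,True)[:,0]; print(q)
q2=cv2.cornerSubPix(g,q.astype(np.float32).reshape(-1,1,2),(3,3),(-1,-1),(3,50,.01))[:,0]; print(q2)
q2=q2[np.argsort(np.arctan2(*(q2-q2.mean(0)).T))] 
print('order',q2)
np.save('pics/q2.npy',q2)
for L in ([(55,-45,10),(55,45,10),(-55,45,10),(-55,-45,10)],):
  for k in range(4):
    for sgn in(1,-1):
      P=q2[::sgn]; x,e=fit(f,np.roll(L,k,0),P,[.585,-.035,.08])
      if abs(e).max()<3: print(x.round(4),abs(e).max())
E
```

```text
clock: 2.25
tcp_pos: [0.58, -0.0361, 0.2314]
orientation: [3.138, 0.137, 0.0]
contact_force: [-0.3, -0.2, 0.6]
grip_width: 0.0855
gripper_force: 0.0
[ 0.58004497 -0.03584055  0.23142926] [[ 9.961e-01  8.770e-02  2.000e-04]
 [ 8.770e-02 -9.961e-01 -2.000e-04]
 [ 2.000e-04  2.000e-04 -1.000e+00]] [-0.22092322 -0.08393176 -0.0887261 ] [-0.00452845  0.00205566 -0.00320978 -0.00235559 -0.0004252  -0.00227109
  0.00025506]
[[289 113]
 [288 194]
 [224 196]
 [220 114]]
[[290.2687   112.54523 ]
 [289.1738   195.95493 ]
 [222.84798  196.70589 ]
 [219.71664  112.701035]]
order [[219.71664  112.701035]
 [222.84798  196.70589 ]
 [289.1738   195.95493 ]
 [290.2687   112.54523 ]]
[ 0.5855 -0.0353 -3.0457] 1.4341390001089849
[ 0.5855 -0.0353  0.0959] 1.4341389941965872
```

```bash
python3 -m handwheel '[{"dp":[0.0055,0,0.06],"delta_rot":[0,0,0]},{"dp":[0.0055,0,0.12],"delta_rot":[0,0,0]},{"dp":[0.0055,0,0.17],"delta_rot":[0,0,0]},{"dp":[0.0055,0,0.20],"delta_rot":[0,0,0]},{"dp":[0.0055,0,0.2214],"delta_rot":[0,0,0]},{"dp":[0.0055,0,0.2214],"delta_rot":[0,0,0]},{"dp":[0.0055,0,0.2214],"delta_rot":[0,0,0]},{"dp":[0.0055,0,0.2214],"delta_rot":[0,0,0]},{"dp":[0.0055,0,0.2214],"delta_rot":[0,0,0]}]' && python3 -m handwheel '[{"dp":[0,0,0],"delta_rot":[0,0,0]},{"dp":[0,0,0],"delta_rot":[0,0,0]},{"dp":[0,0,0],"delta_rot":[0,0,0]},{"dp":[0,0,0],"delta_rot":[0,0,0]}]' 0.54 20
python3 - <<'E'
from h import *
f=grab('wrist','w4');p,o,s=pose(); print(p,o.as_matrix().round(4),s['contact_force'],s['moment'],s['grip_width'],s['gripper_force'])
a=cv2.imread('pics/w4.png');cv2.imwrite('pics/w4b.png',cv2.resize(a,(800,600)))
E
```

```text
clock: 3.42
tcp_pos: [0.5863, -0.0348, 0.0108]
orientation: [3.138, 0.139, 0.002]
contact_force: [0.2, -0.2, -0.6]
grip_width: 0.0853
gripper_force: 0.0
clock: 3.92
tcp_pos: [0.5859, -0.0334, 0.0103]
orientation: [-3.137, -0.141, -0.001]
contact_force: [-1.3, 4.4, 5.1]
grip_width: 0.0495
gripper_force: 25.9
[ 0.58584179 -0.03345234  0.01026613] [[ 9.96e-01  8.95e-02  4.00e-04]
 [ 8.95e-02 -9.96e-01  1.20e-03]
 [ 5.00e-04 -1.10e-03 -1.00e+00]] [-1.14976606  4.05086479  5.72692518] [ 0.9452537   0.34911877 -0.01104254] 0.04996970379868341 25.86973015218973
```

View pics/w4b.png

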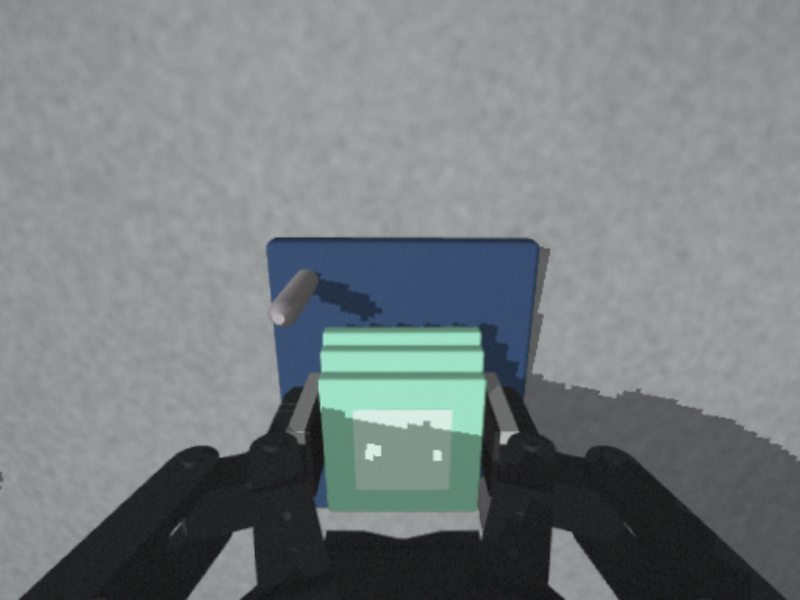

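The squeeze across y worked: the plates are flush at 50 mm wide between the pads. The pad pulled the arm by about +1.8 mm in y, which gives me the true centre. Next I squeeze the other direction.

```bash
python3 -m handwheel '[{"dp":[0,0,0],"delta_rot":[0,0,0]},{"dp":[0,0,0],"delta_rot":[0,0,0]},{"dp":[0,0,0],"delta_rot":[0,0,0]},{"dp":[0,-0.0018,-0.03],"delta_rot":[0,0,0]},{"dp":[0,-0.0018,-0.06],"delta_rot":[0,0,0]},{"dp":[0,-0.0018,-0.06],"delta_rot":[0,0,0]}]' 1 20 && python3 -m handwheel '[{"dp":[0,0,0],"delta_rot":[0,0,0.18]},{"dp":[0,0,0],"delta_rot":[0,0,0.36]},{"dp":[0,0,0],"delta_rot":[0,0,0.54]},{"dp":[0,0,0],"delta_rot":[0,0,0.72]},{"dp":[0,0,0],"delta_rot":[0,0,0.9]},{"dp":[0,0,0],"delta_rot":[0,0,1.08]},{"dp":[0,0,0],"delta_rot":[0,0,1.26]},{"dp":[0,0,0],"delta_rot":[0,0,1.42]},{"dp":[0,0,0],"delta_rot":[0,0,1.5708]},{"dp":[0,0,0],"delta_rot":[0,0,1.5708]},{"dp":[0,0,0],"delta_rot":[0,0,1.5708]},{"dp":[0,0,0],"delta_rot":[0,0,1.5708]}]'
python3 - <<'E'
from h import *
p,o,s=pose(); print(p,o.as_matrix().round(4),np.round(s['joints'],2))
f=grab('wrist','w5');a=cv2.imread('pics/w5.png');cv2.imwrite('pics/w5b.png',cv2.resize(a,(800,600)))
E
```

```text
clock: 4.72
tcp_pos: [0.5874, -0.0331, 0.0721]
orientation: [3.138, 0.139, 0.007]
contact_force: [0.1, -0.9, -1.4]
grip_width: 0.0856
gripper_force: 0.0
clock: 6.22
tcp_pos: [0.5854, -0.0331, 0.0697]
orientation: [2.318, -2.12, -0.0]
contact_force: [0.7, -0.6, 0.6]
grip_width: 0.0855
gripper_force: 0.0
[ 0.58535953 -0.03308554  0.06968979] [[ 8.90e-02 -9.96e-01 -3.00e-04]
 [-9.96e-01 -8.90e-02  1.00e-04]
 [-1.00e-04  3.00e-04 -1.00e+00]] [-0.21  0.54  0.21  1.91 -0.16  0.71 -2.96]
```

View pics/w5b.png

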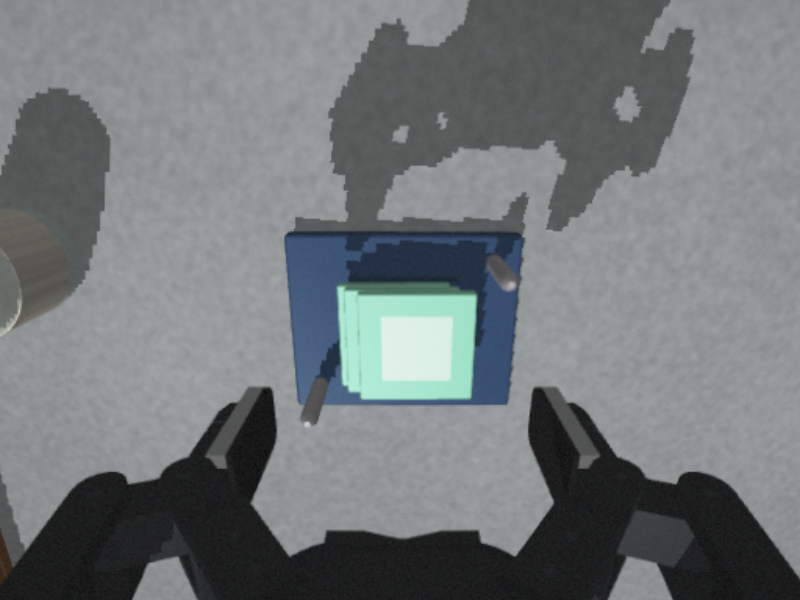

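The plates are now stacked square across y and staggered only in x (image left-right, about 340 to 475), and the dowels are clear. Joint 7 is at its limit, so I do the second squeeze from the other side with a half turn back.

```bash
python3 -m handwheel '[{"dp":[0,0,0],"delta_rot":[0,0,-0.18]},{"dp":[0,0,0],"delta_rot":[0,0,-0.36]},{"dp":[0,0,0],"delta_rot":[0,0,-0.54]},{"dp":[0,0,0],"delta_rot":[0,0,-0.72]},{"dp":[0,0,0],"delta_rot":[0,0,-0.9]},{"dp":[0,0,0],"delta_rot":[0,0,-1.08]},{"dp":[0,0,0],"delta_rot":[0,0,-1.26]},{"dp":[0,0,0],"delta_rot":[0,0,-1.42]},{"dp":[0,0,0],"delta_rot":[0,0,-1.5708]}]' && python3 -m handwheel '[{"dp":[0,0,0],"delta_rot":[0,0,-0.18]},{"dp":[0,0,0],"delta_rot":[0,0,-0.36]},{"dp":[0,0,0],"delta_rot":[0,0,-0.54]},{"dp":[0,0,0],"delta_rot":[0,0,-0.72]},{"dp":[0,0,0],"delta_rot":[0,0,-0.9]},{"dp":[0,0,0],"delta_rot":[0,0,-1.08]},{"dp":[0,0,0],"delta_rot":[0,0,-1.26]},{"dp":[0,0,0],"delta_rot":[0,0,-1.42]},{"dp":[0,0,0],"delta_rot":[0,0,-1.5708]},{"dp":[0,0,0],"delta_rot":[0,0,-1.5708]},{"dp":[0,0,0],"delta_rot":[0,0,-1.5708]},{"dp":[0,0,0],"delta_rot":[0,0,-1.5708]}]'
python3 - <<'E'
from h import *
p,o,s=pose(); print(p,o.as_matrix().round(4),np.round(s['joints'],2))
E
```

```text
clock: 7.4
tcp_pos: [0.5856, -0.0334, 0.07]
orientation: [-3.138, -0.147, -0.001]
contact_force: [-0.8, 0.1, 1.2]
grip_width: 0.0854
gripper_force: 0.0
clock: 8.9
tcp_pos: [0.5856, -0.033, 0.07]
orientation: [2.122, 2.316, -0.0]
contact_force: [-0.8, 0.3, 0.4]
grip_width: 0.0853
gripper_force: 0.0
[ 0.58557119 -0.03299928  0.06998312] [[-8.710e-02  9.962e-01  2.000e-04]
 [ 9.962e-01  8.710e-02 -2.000e-04]
 [-2.000e-04  2.000e-04 -1.000e+00]] [ 0.39  0.6  -0.58  1.87  0.44  0.81 -0.34]
```

```bash
python3 -m handwheel '[{"dp":[0,0,0.03],"delta_rot":[0,0,0]},{"dp":[0,0,0.05],"delta_rot":[0,0,0]},{"dp":[0,0,0.0595],"delta_rot":[0,0,0]},{"dp":[0,0,0.0595],"delta_rot":[0,0,0]},{"dp":[0,0,0.0595],"delta_rot":[0,0,0]}]' && python3 -m handwheel '[{"dp":[0,0,0],"delta_rot":[0,0,0]},{"dp":[0,0,0],"delta_rot":[0,0,0]},{"dp":[0,0,0],"delta_rot":[0,0,0]},{"dp":[0,0,0],"delta_rot":[0,0,0]},{"dp":[0,0,0],"delta_rot":[0,0,0]}]' 0.54 20
python3 - <<'E'
from h import *
p,o,s=pose(); print(p,o.as_matrix().round(4),s['contact_force'],s['moment'],s['grip_width'],s['gripper_force'])
E
```

```text
clock: 9.52
tcp_pos: [0.5861, -0.0328, 0.0111]
orientation: [2.12, 2.317, 0.001]
contact_force: [-0.5, -0.2, 0.9]
grip_width: 0.0856
gripper_force: 0.0
clock: 10.15
tcp_pos: [0.5851, -0.0332, 0.0109]
orientation: [-2.121, -2.318, 0.002]
contact_force: [-3.6, -0.9, 5.2]
grip_width: 0.0493
gripper_force: 24.0
[ 0.58505179 -0.03316057  0.01087557] [[-8.840e-02  9.961e-01 -8.000e-04]
 [ 9.961e-01  8.840e-02 -7.000e-04]
 [-6.000e-04 -8.000e-04 -1.000e+00]] [-3.59925712 -0.8660087   5.24722482] [-0.10335983  0.68511433  0.01494998] 0.049336744990127676 24.034884637221694
```

```bash
python3 -m handwheel '[{"dp":[0,0,0],"delta_rot":[0,0,0]},{"dp":[0,0,0],"delta_rot":[0,0,0]},{"dp":[0,0,0],"delta_rot":[0,0,0]},{"dp":[0,0,-0.03],"delta_rot":[0,0,0]},{"dp":[0,0,-0.08],"delta_rot":[0,0,0]},{"dp":[0,0,-0.12],"delta_rot":[0,0,0]}]' 1 20 && python3 -m handwheel '[{"dp":[0.04,-0.01,-0.03],"delta_rot":[0,0,-0.15]},{"dp":[0.1,-0.02,-0.06],"delta_rot":[0,0,-0.3]},{"dp":[0.15,-0.03,-0.09],"delta_rot":[0,0,-0.45]},{"dp":[0.2,-0.045,-0.1],"delta_rot":[0,0,-0.6]},{"dp":[0.24,-0.059,-0.1],"delta_rot":[0,0,-0.75]},{"dp":[0.263,-0.059,-0.1],"delta_rot":[0,0,-0.9]},{"dp":[0.263,-0.059,-0.1],"delta_rot":[0,0,-0.903]},{"dp":[0.263,-0.059,-0.1],"delta_rot":[0,0,-0.903]},{"dp":[0.263,-0.059,-0.1],"delta_rot":[0,0,-0.903]},{"dp":[0.263,-0.059,-0.1],"delta_rot":[0,0,-0.903]},{"dp":[0.263,-0.059,-0.1],"delta_rot":[0,0,-0.903]}]'
python3 - <<'E'
from h import *
f=grab('wrist','w6');p,o,s=pose(); print(p,o.as_matrix().round(4),np.round(s['joints'],2))
a=f['img']; c=proj(f,[.5035,.224,.028])[0].astype(int); print(c)
x0,y0=c[0]-75,max(0,c[1]-70); print(x0,y0)
A=cv2.resize(a[y0:y0+140,x0:x0+150],None,fx=4,fy=4,interpolation=cv2.INTER_CUBIC)
g=grab('side','d6')['img']; cc=proj(load('d6'),[.585,-.0334,.03])[0].astype(int); print(cc)
cv2.imwrite('pics/w6b.png',A)
E
```

```text
clock: 10.9
tcp_pos: [0.5858, -0.0328, 0.1321]
orientation: [2.12, 2.318, 0.001]
contact_force: [0.4, -0.5, -1.1]
grip_width: 0.0853
gripper_force: 0.0
clock: 12.28
tcp_pos: [0.5036, 0.2233, 0.2304]
orientation: [0.899, 3.01, -0.0]
contact_force: [-0.7, -1.0, -0.5]
grip_width: 0.0851
gripper_force: 0.0
[0.50354964 0.22351282 0.2304317 ] [[-8.366e-01  5.478e-01  1.000e-04]
 [ 5.478e-01  8.366e-01 -1.000e-04]
 [-2.000e-04 -0.000e+00 -1.000e+00]] [ 0.21  0.43 -0.95  1.81  0.39  1.11  0.12]
[258 163]
183 93
[230 206]
```

View pics/w6b.png

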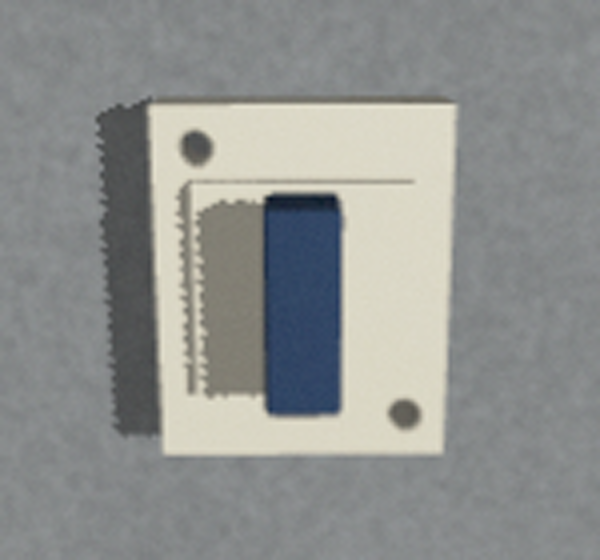

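The lid is aligned with the tool. In crop pixels its top corners are (150,103), (456,103), (443,454), (163,454) and its holes (196,148), (404,413).

```bash
python3 - <<'E'
from fit import *
f=load('w6'); p,o,s=pose(); print(p)
b=lambda L:[(u/4+183-.375,v/4+93-.375) for u,v in L]
O=[(55,45,28),(55,-45,28),(-55,-45,28),(-55,45,28),(42,32,28),(-42,-32,28)]
x,e=fit(f,O,b([(150,103),(456,103),(443,454),(163,454),(196,148),(404,413)]),[.5,.22,2.56]); print(x.round(4),e.round(1).tolist())
x2,e=fit(f,[(30,11,63),(-30,-11,63),(-30,11,63),(30,-11,63)],b([(265,208),(341,415),(265,415),(341,208)]),[.5,.22,2.56]); print(x2.round(4),e.round(1).tolist())
# how does camera see the shell from comparable tool pose (w3)? bias in tool frame
f3=load('w3'); print('tool yaw w3 .0878; shell est .5855 -.0353 ; felt .5850 -.0334')
R3=np.array([[np.cos(.0878),np.sin(.0878)],[-np.sin(.0878),np.cos(.0878)]])
d=R3@(np.array([.5855,-.0353])-[.5850,-.0334]); print('bias in (x,left) tool',d)
c,s_=np.cos(2.5616),np.sin(2.5616); RR=np.array([[c,s_],[-s_,c]])
print('lid rel tcp (x,left)',RR@(x[:2]-p[:2]),RR@(x2[:2]-p[:2]),'yaw',x[2]-np.arctan2(o.as_matrix()[1,0],o.as_matrix()[0,0]))
E
```

```text
[0.5035207  0.22363426 0.23043704]
[0.5042 0.2229 2.5627] [[-0.1, 0.1], [0.3, 0.0], [-0.1, -0.4], [0.2, -0.3], [-0.2, 0.0], [-0.1, 0.4]]
[0.5037 0.2229 2.5626] [[-0.7, -0.2], [0.1, 0.2], [-0.1, 0.3], [0.7, -0.2]]
tool yaw w3 .0878; shell est .5855 -.0353 ; felt .5850 -.0334
bias in (x,left) tool [ 0.00033147 -0.00193652]
lid rel tcp (x,left) [-0.00099479  0.00027635] [-0.00060075  0.00050771] yaw 0.0005174181486813367
```

```bash
python3 -m handwheel '[{"dp":[-0.001,0,0.06],"delta_rot":[0,0,0]},{"dp":[-0.001,0,0.11],"delta_rot":[0,0,0]},{"dp":[-0.001,0,0.15],"delta_rot":[0,0,0]},{"dp":[-0.001,0,0.18],"delta_rot":[0,0,0]},{"dp":[-0.001,0,0.1934],"delta_rot":[0,0,0]},{"dp":[-0.001,0,0.1934],"delta_rot":[0,0,0]},{"dp":[-0.001,0,0.1934],"delta_rot":[0,0,0]},{"dp":[-0.001,0,0.1934],"delta_rot":[0,0,0]}]' && python3 -m handwheel '[{"dp":[0,0,0],"delta_rot":[0,0,0]},{"dp":[0,0,0],"delta_rot":[0,0,0]},{"dp":[0,0,0],"delta_rot":[0,0,0]},{"dp":[0,0,0],"delta_rot":[0,0,0]},{"dp":[0,0,0],"delta_rot":[0,0,0]},{"dp":[0,0,0],"delta_rot":[0,0,0]},{"dp":[0,0,0],"delta_rot":[0,0,0]},{"dp":[0,0,0],"delta_rot":[0,0,0]}]' 0 60
python3 - <<'E'
from h import *
p,o,s=pose(); print(p,o.as_matrix().round(4),s['contact_force'],s['moment'],s['grip_width'],s['gripper_force'])
E
```

```text
clock: 13.38
tcp_pos: [0.5051, 0.2236, 0.0382]
orientation: [0.897, 3.009, 0.002]
contact_force: [0.4, 0.1, 0.2]
grip_width: 0.0854
gripper_force: 0.0
clock: 14.38
tcp_pos: [0.5045, 0.2235, 0.0373]
orientation: [0.897, 3.01, 0.001]
contact_force: [0.5, -0.1, 5.0]
grip_width: 0.0213
gripper_force: 60.1
[0.50452744 0.22353387 0.03730165] [[-8.371e-01  5.471e-01  6.000e-04]
 [ 5.471e-01  8.371e-01  3.000e-04]
 [-3.000e-04  6.000e-04 -1.000e+00]] [ 0.51611718 -0.0906396   4.95282342] [-0.07412537  0.03072795  0.06320167] 0.021267258179976198 60.11254906654358
```

```bash
python3 -m handwheel '[{"dp":[0,0,-0.02],"delta_rot":[0,0,0]},{"dp":[0,0,-0.05],"delta_rot":[0,0,0]},{"dp":[0,0,-0.08],"delta_rot":[0,0,0]},{"dp":[0,0,-0.08],"delta_rot":[0,0,0]}]' && python3 -m handwheel '[{"dp":[-0.03,-0.025,0],"delta_rot":[0,0,-0.12]},{"dp":[-0.065,-0.053,0],"delta_rot":[0,0,-0.25]},{"dp":[-0.1,-0.082,0],"delta_rot":[0,0,-0.38]},{"dp":[-0.14,-0.115,0],"delta_rot":[0,0,-0.5]},{"dp":[-0.175,-0.144,0],"delta_rot":[0,0,-0.6]},{"dp":[-0.2,-0.164,0],"delta_rot":[0,0,-0.65]},{"dp":[-0.208,-0.171,0],"delta_rot":[0,0,-0.6675]},{"dp":[-0.208,-0.171,0],"delta_rot":[0,0,-0.6675]},{"dp":[-0.208,-0.171,0],"delta_rot":[0,0,-0.6675]},{"dp":[-0.208,-0.171,0],"delta_rot":[0,0,-0.6675]},{"dp":[-0.208,-0.171,0],"delta_rot":[0,0,-0.6675]},{"dp":[-0.208,-0.171,0],"delta_rot":[0,0,-0.6675]}]'
python3 - <<'E'
from h import *
f=grab('wrist','w7');g=grab('scene','s7');p,o,s=pose(); m=o.as_matrix(); print(p,m.round(4),np.arctan2(m[1,0],m[0,0])%np.pi,s['contact_force'],s['grip_width'],np.round(s['joints'],2))
def crop(f,c,w,h,k):
    c=c.astype(int); return cv2.resize(f['img'][max(0,c[1]-h//2):c[1]+h//2,c[0]-w//2:c[0]+w//2],None,fx=k,fy=k,interpolation=cv2.INTER_CUBIC)
c=proj(f,[.585,-.0334,.08])[0]; c2=proj(g,[.585,-.0334,.06])[0]; print(c,c2)
A=cv2.resize(f['img'],(400,300)); A=np.vstack([A,crop(g,c2,134,100,3)[:300,:400]]); B=crop(f,c,200,240,2) 
print(A.shape,B.shape); h=min(A.shape[0],B.shape[0]); cv2.imwrite('pics/w7b.png',np.hstack([A[:h],B[:h]]))
E
```

```text
clock: 14.88
tcp_pos: [0.5054, 0.224, 0.1196]
orientation: [0.896, 3.008, 0.004]
contact_force: [-0.5, 0.1, -2.9]
grip_width: 0.021
gripper_force: 59.5
clock: 16.38
tcp_pos: [0.5848, -0.0333, 0.1171]
orientation: [-0.14, 3.138, -0.0]
contact_force: [-0.1, 0.4, -1.3]
grip_width: 0.021
gripper_force: 59.3
[ 0.58480419 -0.03357045  0.11706047] [[-9.961e-01 -8.850e-02  1.000e-04]
 [-8.850e-02  9.961e-01 -1.000e-04]
 [-1.000e-04 -1.000e-04 -1.000e+00]] 0.08866028813865912 [-0.75423807 -0.2139494  -2.2679391 ] 0.021003104252463135 [ 0.66  0.67 -0.98  1.83  0.65  1.01  1.07]
[259.65172527 222.08524879] [266.6052155  181.08738228]
(600, 400, 3) (480, 400, 3)
```

View pics/w7b.png

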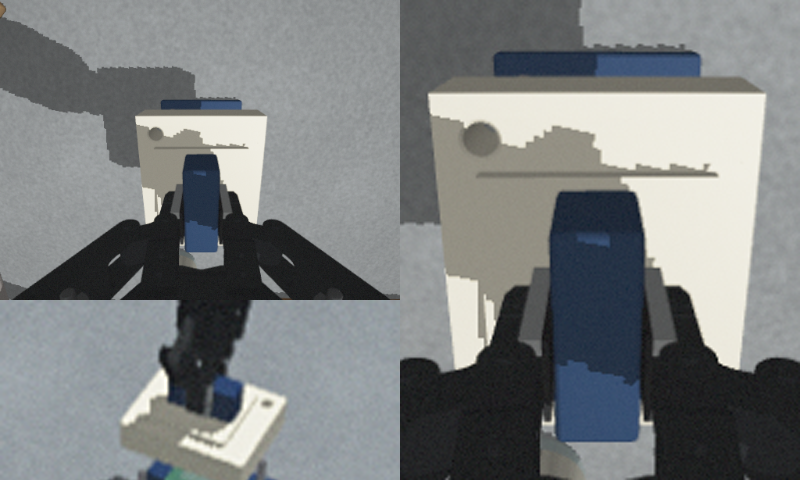

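The lid is level in the grip. Its far top corners are at (428,93) and (765,93), its hole at (480,139), and the shell's far edge shows from (494,53) to (700,53).

```bash
python3 - <<'E'
from fit import *
f=load('w7'); p,o,s=pose()
b=lambda L:[((u-400)/2+159-.25,v/2+102-.25) for u,v in L]
z=p[2]-.0373
y=3.2301
def fit2(obj,px,x0):  # yaw fixed
    obj=np.array(obj)/1000.;c,s_=np.cos(y),np.sin(y)
    w=lambda x:np.c_[x[0]+c*obj[:,0]-s_*obj[:,1],x[1]+s_*obj[:,0]+c*obj[:,1],obj[:,2]]
    r=least_squares(lambda x:(proj(f,w(x))-np.array(px)).ravel(),x0,x_scale=.01); return r.x,r.fun.reshape(-1,2)
Z=(z+.028)*1000
L,e=fit2([(55,45,Z),(55,-45,Z),(42,32,Z)],b([(428,93),(766,94),(480,139)]),[.58,-.03]); print('lid',L.round(4),e.round(1).tolist())
S,e=fit2([(55,45,10),(55,-45,10)],b([(494,53),(700,53)]),[.58,-.03]); print('shell',S.round(4),e.round(1).tolist())
q=fit(f,[(55,45,Z),(55,-45,Z),(42,32,Z)],b([(428,93),(766,94),(480,139)]),[.58,-.03,y])[0]; print(q)
c,s_=np.cos(y),np.sin(y); print('lid-shell in tool (x,left)',np.array([[c,s_],[-s_,c]])@(L-S), 'lid-tcp',np.array([[c,s_],[-s_,c]])@(L-p[:2]))
E
```

```text
lid [ 0.5839 -0.0352] [[0.3, -0.0], [-0.4, -0.5], [0.0, 0.4]]
shell [ 0.5848 -0.0351] [[-1.0, 0.0], [1.0, 0.1]]
[ 0.58396451 -0.03536345  3.22639582]
lid-shell in tool (x,left) [8.75606804e-04 9.54440443e-06] lid-tcp [0.00103188 0.00153487]
```

```bash
python3 -m handwheel '[{"dp":[-0.0005,0,0.015],"delta_rot":[0,0,0]},{"dp":[-0.0005,0,0.029],"delta_rot":[0,0,0]},{"dp":[-0.0005,0,0.033],"delta_rot":[0,0,0]},{"dp":[-0.0005,0,0.035],"delta_rot":[0,0,0]},{"dp":[-0.0005,0,0.037],"delta_rot":[0,0,0]},{"dp":[-0.0005,0,0.039],"delta_rot":[0,0,0]},{"dp":[-0.0005,0,0.041],"delta_rot":[0,0,0]},{"dp":[-0.0005,0,0.043],"delta_rot":[0,0,0]},{"dp":[-0.0005,0,0.043],"delta_rot":[0,0,0]}]'
python3 - <<'E'
from h import *
p,o,s=pose(); m=o.as_matrix();print(p,m[:,2],np.arctan2(m[1,0],m[0,0])%np.pi,s['contact_force'],s['moment'])
E
```

```text
clock: 17.6
tcp_pos: [0.5852, -0.0337, 0.0738]
orientation: [0.139, -3.138, 0.0]
contact_force: [0.2, 0.3, -2.3]
grip_width: 0.021
gripper_force: 59.4
[ 0.58517904 -0.03365521  0.0738489 ] [-2.43616052e-04 -4.77032101e-05 -9.99999969e-01] 0.08852003214210225 [ 0.19808937  0.33754711 -2.27106666] [ 0.02807207  0.00986253 -0.02838758]
```

The dowels are in the holes: the lid is 8 mm below the tips with no reaction force.

```bash
python3 -m handwheel '[{"dp":[0,0,0.004],"delta_rot":[0,0,0]},{"dp":[0,0,0.008],"delta_rot":[0,0,0]},{"dp":[0,0,0.012],"delta_rot":[0,0,0]},{"dp":[0,0,0.016],"delta_rot":[0,0,0]},{"dp":[0,0,0.02],"delta_rot":[0,0,0]},{"dp":[0,0,0.023],"delta_rot":[0,0,0]},{"dp":[0,0,0.025],"delta_rot":[0,0,0]},{"dp":[0,0,0.0265],"delta_rot":[0,0,0]},{"dp":[0,0,0.0275],"delta_rot":[0,0,0]},{"dp":[0,0,0.0275],"delta_rot":[0,0,0]},{"dp":[0,0,0.0275],"delta_rot":[0,0,0]}]'
python3 - <<'E'
from h import *
p,o,s=pose(); m=o.as_matrix();print(p,m[:,2],np.arctan2(m[1,0],m[0,0])%np.pi,s['contact_force'],s['moment'])
E
```

```text
clock: 18.98
tcp_pos: [0.5854, -0.0337, 0.0473]
orientation: [-0.139, 3.138, -0.001]
contact_force: [-2.4, -0.6, 4.6]
grip_width: 0.021
gripper_force: 60.4
[ 0.58536196 -0.0336528   0.04733209] [ 2.46083115e-04 -7.00787081e-04 -9.99999724e-01] 0.08842840840424016 [-2.35514379 -0.6166629   4.5978811 ] [-0.07281732  0.6335888  -0.03023927]
```

```bash
python3 -m handwheel '[{"dp":[0.0003,0,0.0006],"delta_rot":[0,0,0]},{"dp":[0.0003,0,0.0012],"delta_rot":[0,0,0]},{"dp":[0.0003,0,0.0012],"delta_rot":[0,0,0]},{"dp":[0.0003,0,0.0012],"delta_rot":[0,0,0]},{"dp":[0.0003,0,0.0012],"delta_rot":[0,0,0]},{"dp":[0.0003,0,0.0012],"delta_rot":[0,0,0]}]'
python3 - <<'E'
from h import *
f=grab('scene','s9');g=grab('side','d9');w=grab('wrist','w9')
p,o,s=pose(); m=o.as_matrix();print(p,m[:,2],np.arctan2(m[1,0],m[0,0])%np.pi,s['contact_force'],s['moment'])
def crop(f,w,h,k):
    c=proj(f,[.585,-.0334,.03])[0].astype(int); return cv2.resize(f['img'][c[1]-h//2:c[1]+h//2,c[0]-w//2:c[0]+w//2],None,fx=k,fy=k,interpolation=cv2.INTER_CUBIC)
cv2.imwrite('pics/s9b.png',np.hstack([crop(f,100,120,4),crop(g,100,120,4)]))
E
```

```text
clock: 19.73
tcp_pos: [0.5853, -0.0336, 0.0473]
orientation: [-0.139, 3.138, -0.002]
contact_force: [-6.5, -2.8, 15.9]
grip_width: 0.0211
gripper_force: 61.8
[ 0.58534301 -0.03364092  0.04727659] [ 8.41495512e-04 -1.44007858e-03 -9.99998609e-01] 0.08829738890253047 [-6.76746525 -2.29884177 15.52360867] [-0.28586812  1.34032466  0.04886846]
```

View pics/s9b.png

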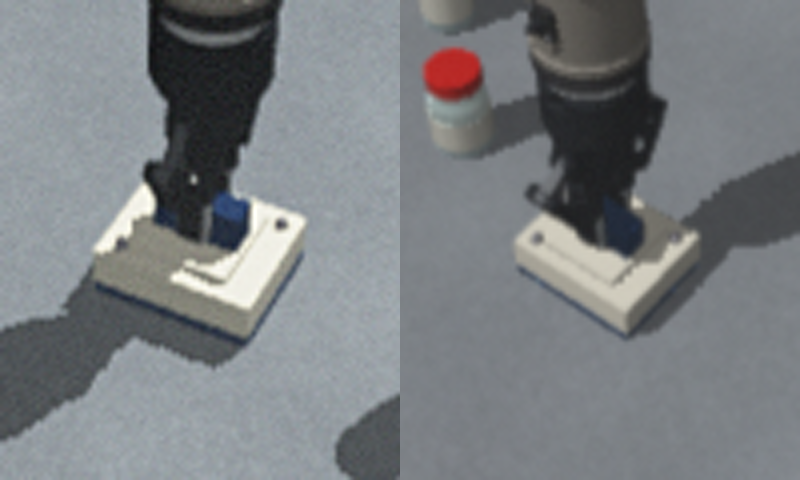

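Both views show the lid seated flush all round on the navy plate, with the dowels in the holes at about (281,224) and (537,237). The press is about 15 N.

```bash
python3 -c "
from bench import r
print(r.hand_in())"
```

```text
the job is handed in; nothing more can be done
None
```

The three cool plates were squared up on the pad, and the lid is down over both dowels, fully home and still gripped and pressed at about 15 N; I handed the job in at about 20 s on the robot's clock, and it returned no verdict.

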